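Charge the agate grinding jar and snap its lid shut

ROBOT

A 6-joint arm with a two-finger parallel gripper is mounted at the origin on a cart in front of the work surface, level with it; the furniture and walls round the work are solid. World frame = base frame: x ahead of the robot, y to its left, z up, the work surface at z = 0. Lengths are in m, angles in rad, forces in N, time in s.
With the tool pointing down it reaches from about 0.35 to 0.975 m from the base axis. Payload 7.1 kg.
Tool frame: the origin (TCP) lies midway between the tips of the shut fingers; the grasp point (between the pads) lies 19 mm behind it; z points along the fingers, y is the line along which they close (so a half turn about z gives the same grasp; the last joint's range is limited). The gripper opens to 88 mm and grips with 3 to 60 N. Pads are 20 mm wide; open, the fingers measure 115 mm over their backs; the gripper's body (75 mm by 178 mm) begins 61 mm behind the grasp point.
Start: joints at [1.126, 0.423, 1.63, -0, 1.089, -0.019], TCP at [0.258, 0.569, 0.223] pointing down, gripper open.
Joint ranges: [-3, 3], [-0.9, 2.11], [0.09, 2.58], [-1.31, 4.45], [0.11, 2.69], [-2.54, 2.54]. Speed limits (rad/s): [2.39, 2.39, 3.01, 3.14, 3.14, 3.14].

INTERFACE

Orientations are given as a unit quaternion [w, x, y, z].
In Python, from station import move_pose, movel, movej, command_gripper, wait, inverse_kinematics, read_camera, camera_info, MotionError, job_done, get_time, get_joint_pos, get_qvel, get_effort, get_tcp_pos, get_ee_rot, get_ft_force, get_ft_torque, get_grip_width, get_finger_force gives the robot as it stands. Calls block until the motion is done:
- move_pose(position, orientation): joint-space move of the TCP to a pose.
- movel(position, frame=None, v=0.15, until_force=None): straight line of the TCP; frame=None keeps the orientation; v is the mean speed in m/s. With until_force (N) it stops when the force on the tool has changed by that much, and returns True; else False.
- movej(angles): joint-space move.
- command_gripper(opening): opening from 0.0 (shut) to 1.0 (fully open); the grip force is fixed at half the most; returns when the fingers have stopped.
- wait(seconds).
- inverse_kinematics(position, orientation): joint angles nearest the present ones, or None.
- read_camera(name): name is "scene" or "top" or "wrist"; returns the picture (400x640x3 uint8, red, green, blue); there is no depth.
- camera_info(name): a dict with "intrinsics" (3x3 intrinsics, pixels), "T" (4x4, takes a point from camera to world coordinates); the wrist camera has in their place "tool_from_camera" (4x4, takes a point from camera to tool coordinates, whose origin is the TCP and whose axes are the flange's). Camera axes: x right, y up, looking along -z (the intrinsics and any distortion apply to the point x, -y, -z); pixel columns grow to the right and rows downward; lengths in m; the calibration is good to about 2 mm. A picture is of the moment at which its call begins: read the wrist's pose just before it. camera_info takes no time and is no camera call.
A pose or a line that the arm cannot do raises MotionError and nothing moves.
- job_done(): hands the job in; it is judged then, once.
Readings, each from a call of its own:
- get_time(): time.
- get_joint_pos(): joint angles.
- get_qvel(): joint speeds.
- get_effort(): joint torques, N m.
- get_tcp_pos(): TCP position.
- get_ee_rot(): TCP orientation.
- get_ft_force(): force on the tool from outside, world axes, zero at the start.
- get_ft_torque(): the same for the moment, N m.
- get_grip_width(): opening from 0.0 (shut) to 1.0 (fully open).
- get_finger_force(): force on a finger pad.
Only numpy, scipy, OpenCV 4.12 (cv2) and the standard library are available. Lean on these libraries where they do the work, as an engineer would, in place of code of your own. Each camera call takes 0.05 s, during which the arm holds its last target. There are 200 camera calls.

TASK

Charge the grinding jar for the mill: lift the thin plastic scoop with a light pinch on its handle, let all seven agate balls roll into the leaning jar from close above its mouth (agate chips if they are dropped from high), and set the empty scoop upright on the bench or the pad of sheets, clear of the jar. Then swing the lid over and press it gently on its black pad until the spring catch snaps past and it stays fully shut; about 15 N is plenty, and 30 N can crack the agate. Do not bang the scoop against the jar or disturb the bottles and the vial around it.

Things in the scene. Friction and masses are not known exactly. Their poses are not given: they have to be found in the camera images.
- scoop: White thin-walled plastic weighing scoop, 0.09 kg, loose on a 5 mm thick pad of sheets. Origin under the middle of its floor, z up, x from the handle to the mouth. Floor 64 x 64 mm, 2.5 mm thick; walls 34 mm high; 69 mm wide outside. In front of the floor a chute rises at 35 degrees to the open lip, so tipping it mouth-down by about 50 degrees lets the balls roll out.
- scoop_grip (a point): Point on the centre line of the scoop's handle (x = -58 mm, z = 26 mm of the scoop): pinch here, across its width. The handle is a straight bar, 14 mm wide along y, 16 mm high (z = 18 to 34 mm), from x = -35 to -110 mm. It cracks if a finger squeezes it with more than 50 N.
- scoop_lip (a point): Middle of the scoop's pouring lip at the top of the chute (x = +63 mm, z = 25 mm of the scoop); the mouth is 54 mm wide.
- jar: Steel-jacketed grinding jar with brown agate liner, fixed on a dark stand (foot 150 x 126 mm), leaning 30 degrees. Outside diameter 100 mm, 70 mm high; mouth 84 mm wide, 60 mm deep. Origin at the centre of its underside; z along its axis out of the mouth; x from the low side of the rim (catch) to the high side (lid hinge); y along the hinge.
- jar_mouth (a point): Centre of the jar's mouth, in the plane of its rim (70 mm up the jar's axis); axes as jar.
- lid (a joint): Angle of the steel lid (disc, 100 mm diameter, 8 mm thick) about its hinge, rad: 0 fully shut, grows as it opens (about the jar's +y) to 2.45. A stiff hinge keeps it where it is left. At about 0.08 the bar on its front edge meets the roller of the spring catch; about 10 N on the pad carries it past, and it stays at 0 against the springy seal.
- lid_hinge (a point): Middle of the lid's hinge axis: x = +58 mm, z = 74 mm of the jar.
- lid_pad (a point): Centre of the face of the round black rubber press pad (34 mm diameter, 4 mm high) on the outside of the lid, 88 mm from the hinge axis towards the free edge; moves with the lid. The lid's outer face lies 4 mm under it, and the lid's free edge 118 mm from the hinge axis.
- media_bottle: Bystander: glass bottle with blue cap, 56 mm diameter, 111 mm high, standing; origin under its centre.
- dropper_bottle: Bystander: brown dropper bottle, 29 mm diameter, 86 mm high, standing; origin under its centre.
- blue_vial: Bystander: plugged white-topped culture vial with a blue band, 28 mm diameter, 113 mm high, standing; origin under its centre.
- ball0: One of seven polished brown-grey agate balls, 20 mm diameter, 12 g, lying loose in the scoop at the start; origin at its centre.
- ball1: One of seven polished brown-grey agate balls, 20 mm diameter, 12 g, lying loose in the scoop at the start; origin at its centre.
- ball2: One of seven polished brown-grey agate balls, 20 mm diameter, 12 g, lying loose in the scoop at the start; origin at its centre.
- ball3: One of seven polished brown-grey agate balls, 20 mm diameter, 12 g, lying loose in the scoop at the start; origin at its centre.
- ball4: One of seven polished brown-grey agate balls, 20 mm diameter, 12 g, lying loose in the scoop at the start; origin at its centre.
- ball5: One of seven polished brown-grey agate balls, 20 mm diameter, 12 g, lying loose in the scoop at the start; origin at its centre.
- ball6: One of seven polished brown-grey agate balls, 20 mm diameter, 12 g, lying loose in the scoop at the start; origin at its centre.

How it is judged:
By the outcome, as a careful person would: the job done as asked, in the order asked, and still so for the second after the job is handed in, with the robot touching nothing.
It also fails if it takes over 67 s, if anything falls off the work surface, if the arm or the gripper's body presses on something with over 40 N, if the wrist force passes 120 N, or if a joint passes its speed limit or range.

## Working session

There is one attempt and no reset: what is moved stays moved. The work goes in short steps, each a Python script; the robot and the scene stay as the last script left them, time stands still between calls to the robot, and variables do not carry over. Pictures are saved under pics/ and viewed, at most 10 in all, crops included, and the job is handed in when it is done.

```bash
mkdir -p pics; ls; python3 - <<'E'
from station import *
import cv2, numpy as np
np.set_printoptions(precision=4,suppress=True)
for n in ["scene","top","wrist"]:
    im=read_camera(n); cv2.imwrite(f"pics/{n}0.png",im[:,:,::-1])
    c=camera_info(n); print(n,{k:np.array(v) if not isinstance(v,str) else v for k,v in c.items()})
a=cv2.imread("pics/scene0.png");b=cv2.imread("pics/top0.png");
print(get_time(),get_tcp_pos(),get_ee_rot())
E
```

```text
pics
scene {'intrinsics': array([[380.1956,   0.    , 319.323 ],
       [  0.    , 380.1956, 194.9027],
       [  0.    ,   0.    ,   1.    ]]), 'T': array([[ 0.8768,  0.1936, -0.4401,  0.2178],
       [-0.4808,  0.3457, -0.8058, -0.7357],
       [-0.0039,  0.9181,  0.3962,  0.4564],
       [ 0.    ,  0.    ,  0.    ,  1.    ]])}
top {'intrinsics': array([[425.772 ,   0.    , 324.8454],
       [  0.    , 425.772 , 199.9823],
       [  0.    ,   0.    ,   1.    ]]), 'T': array([[-0.0185,  0.9863, -0.164 ,  0.4024],
       [-0.9998, -0.0179,  0.0046, -0.0671],
       [ 0.0016,  0.1641,  0.9864,  1.0462],
       [ 0.    ,  0.    ,  0.    ,  1.    ]])}
wrist {'intrinsics': array([[282.6209,   0.    , 318.8347],
       [  0.    , 282.6209, 197.8211],
       [  0.    ,   0.    ,   1.    ]]), 'tool_from_camera': array([[-0.0012,  0.96  ,  0.2801,  0.078 ],
       [ 1.    ,  0.0014, -0.0005,  0.0009],
       [-0.0009,  0.2801, -0.96  , -0.1605],
       [ 0.    ,  0.    ,  0.    ,  1.    ]])}
0.15 [0.2579 0.5688 0.2221] [-0.0001  0.2113  0.9774 -0.0006]
```

View pics/scene0.png

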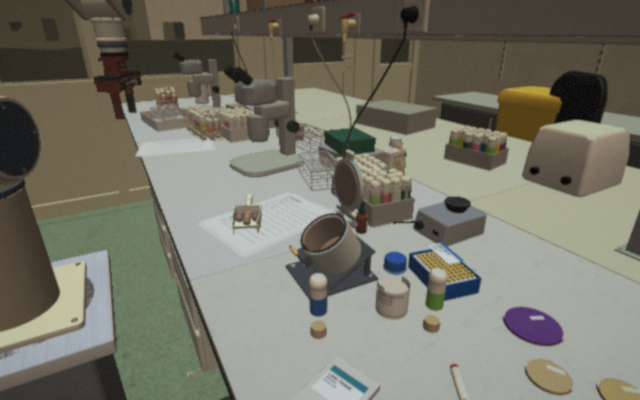

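View pics/top0.png

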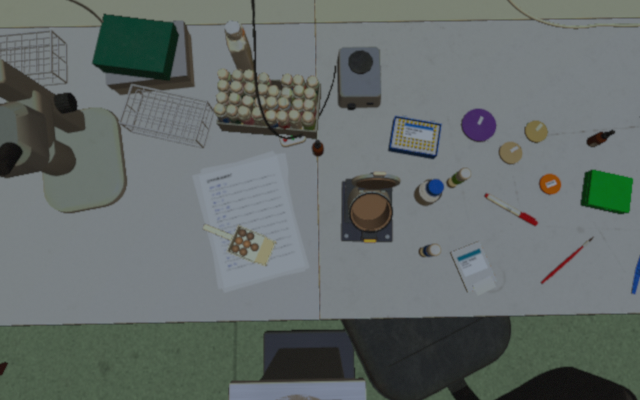

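The scene view shows the scoop on its pad at about (247,213), and the jar leaning towards the robot at about (330,245) with its lid open on the far side. In the top view the scoop is at (250,245) with its handle end at (205,228), and the jar is at (370,210). The next step is enlarged crops.

```bash
python3 - <<'E'
import cv2, numpy as np
def crop(f,x0,y0,w,h,s,o):
    a=cv2.imread(f)[y0:y0+h,x0:x0+w]; a=cv2.resize(a,None,fx=s,fy=s,interpolation=cv2.INTER_CUBIC)
    for i in range(0,w,10):
        cv2.line(a,(i*s,0),(i*s,6 if (x0+i)%50 else 14),(0,0,255),1)
        if (x0+i)%50==0: cv2.putText(a,str(x0+i),(i*s,25),0,.4,(0,0,255),1)
    for j in range(0,h,10):
        cv2.line(a,(0,j*s),(6 if (y0+j)%50 else 14,j*s),(0,0,255),1)
        if (y0+j)%50==0: cv2.putText(a,str(y0+j),(15,j*s+4),0,.4,(0,0,255),1)
    cv2.imwrite(o,a)
crop("pics/top0.png",200,170,260,110,3,"pics/topc.png")
crop("pics/scene0.png",220,150,200,180,3,"pics/scenec.png")
E
```

```text
(no output)
```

View pics/topc.png

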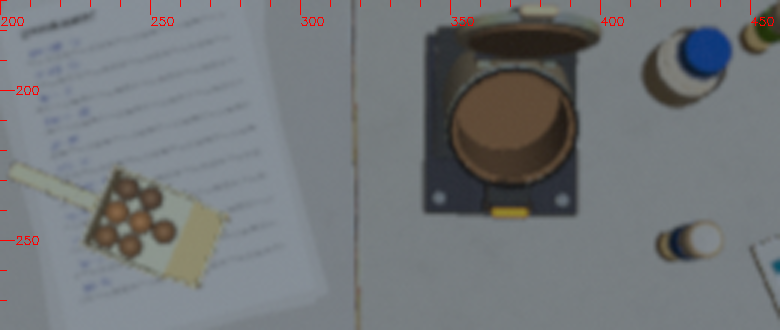

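View pics/scenec.png

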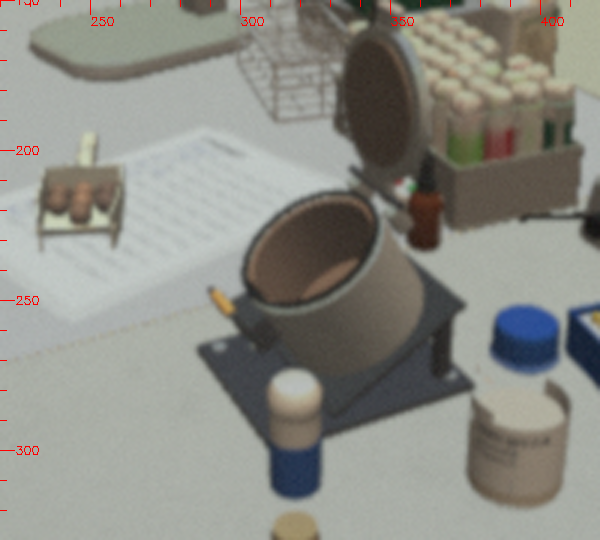

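The top crop gives these full-image pixels:
- Scoop rear wall corners at (239.7,226) and (228,251), lip corners at (276.3,242.3) and (266,265.3), and handle end at (204,227).
- Jar rim centred near (371,212.3), and foot front corners at (341.3,241) and (392.3,241.7).

The scene crop gives these:
- Rim centre near (323.7,233).
- Scoop rear corners at (235.3,205.7) and (261,205.7), and handle end at (250,195).
- Lid centre near (346,183).

I'll triangulate and fit both objects from these.

```bash
cat > h.py <<'E'
from station import *
import numpy as np, cv2
from scipy.optimize import least_squares
from scipy.spatial.transform import Rotation as R
np.set_printoptions(precision=4,suppress=True)
I={n:camera_info(n) for n in ("scene","top","wrist")}
def proj(n,P,T=None):
    c=I[n]; K=np.array(c["intrinsics"]); T=np.array(c["T"]) if T is None else T
    p=(np.atleast_2d(P)-T[:3,3])@T[:3,:3]; p=p*[1,-1,-1]; q=p@K.T
    return q[:,:2]/q[:,2:]
def wristT(pos,q):   # camera pose from tool pose
    t=np.eye(4); t[:3,:3]=R.from_quat(q,scalar_first=True).as_matrix(); t[:3,3]=pos
    return t@np.array(I["wrist"]["tool_from_camera"])
def scoop(p,P):  # p: x,y,z,yaw
    return R.from_euler("z",p[3]).apply(np.atleast_2d(P))+p[:3]
def jarR(yaw): return R.from_euler("z",yaw)*R.from_euler("y",-np.pi/6)
def jar(p,P):  # p: mouth x,y,z,yaw ; P in jar frame
    return jarR(p[3]).apply(np.atleast_2d(P)-[0,0,.07])+p[:3]
def lidP(phi,r,h): # point at r from the hinge, h outward of hinge plane, in jar frame
    return np.array([.058,0,.074])+R.from_euler("y",phi).apply([-r,0,h])
E
python3 - <<'E'
from h import *
SP=np.array([[-.0345,.0345,.034],[-.0345,-.0345,.034],[.063,.027,.025],[.063,-.027,.025],[-.11,0,.030]])
# scoop left (y+) : heading is image right/down => +y side is image up/right
tp=np.array([[239.7,226],[228,251],[276.3,242.3],[266,265.3],[204,227]])
sp=np.array([[261,205.7],[235.3,205.7],[np.nan]*2,[np.nan]*2,[250,195]])
def f(p):
    P=scoop(p,SP); r=np.r_[(proj("top",P)-tp).ravel(),(proj("scene",P)-sp).ravel()]; return r[~np.isnan(r)]
s=least_squares(f,[.467,.112,.005,-1.95]); print("scoop",s.x,np.round(s.fun,1))
def g(p):
    r=[proj("top",p[:3])[0]-[371,212.3],proj("scene",p[:3])[0]-[323.7,233]]
    return np.concatenate(r)
s=least_squares(g,[.53,-.17,.12]); print("mouth",s.x,np.round(s.fun,1))
for yaw in (-.03,0,.03):
  o=jar(np.r_[s.x,yaw],[[0,0,0],[-.05,0,.07],[.058,0,.074]]); print(yaw,"origin,low,hinge",o.ravel())
# foot corners on bench
def bp(n,uv,z):
    c=I[n];K=np.array(c["intrinsics"]);T=np.array(c["T"]); d=np.linalg.inv(K)@[*uv,1]; d=T[:3,:3]@(d*[1,-1,-1]); return T[:3,3]+d*(z-T[2,3])/d[2]
for n,u in [("top",(341.3,241)),("top",(392.3,241.7)),("top",(342.3,180)),("scene",(286,266.7)),("scene",(310.7,299)),("scene",(377.7,278.3))]: print(n,u,bp(n,u,.006)[:2])
for phi in (2.2,2.45):
  P=jar(np.r_[s.x,0],[lidP(phi,.06,.0),lidP(phi,.118,0)]);print(phi,P.ravel(),proj("top",P).ravel(),proj("scene",P).ravel())
E
```

```text
scoop [ 0.4698  0.1145  0.0038 -1.9829] [-0.3 -1.7 -0.7  0.2 -0.1  0.9  1.  -0.9  0.9 -1.4 -0.8 -0.6 -1.8  0.5
 -0.7  0.6]
mouth [ 0.5316 -0.1754  0.0992] [ 0.3 -0.7 -0.7  0.1]
-0.03 origin,low,hinge [ 0.5666 -0.1764  0.0386  0.4883 -0.1741  0.0742  0.5798 -0.1768  0.1317]
0 origin,low,hinge [ 0.5666 -0.1754  0.0386  0.4883 -0.1754  0.0742  0.5798 -0.1754  0.1317]
0.03 origin,low,hinge [ 0.5666 -0.1743  0.0386  0.4883 -0.1767  0.0742  0.5798 -0.1739  0.1317]
top (341.3, 241) [ 0.4733 -0.1102]
top (392.3, 241.7) [ 0.4693 -0.2345]
top (342.3, 180) [ 0.6251 -0.1165]
scene (286, 266.7) [ 0.4762 -0.1164]
scene (310.7, 299) [ 0.4732 -0.2334]
scene (377.7, 278.3) [ 0.6185 -0.2417]
2.2 [ 0.5861 -0.1754  0.1913  0.5923 -0.1754  0.249 ] [375.241  179.0748 378.675  169.5823] [348.2144 183.4598 351.8449 153.6631]
2.45 [ 0.6007 -0.1754  0.1879  0.6209 -0.1754  0.2423] [374.7781 172.5305 377.6624 156.0605] [354.5961 183.7494 364.5404 154.8801]
```

Scoop: z = 3.8 mm measured against 5 mm expected. Jar foot: 124 × 150 mm with yaw about −0.035, so both agree with the text. Next I'll scan grasp tilts and pour headings with IK.

```bash
cat >> h.py <<'E'
JAR=np.array([.5316,-.1754,.0992,-.035]); SC=np.array([.4698,.1145,.005,-1.983])
LIP=np.array([.063,0,.025])
def toolpose(Ro,o,gx,beta,s):
    """tool pose holding the scoop (rotation Ro, origin o) at handle x=gx"""
    z=np.array([np.sin(beta),0,-np.cos(beta)]); y=np.array([0,s,0.]); x=np.cross(y,z)
    M=Ro.as_matrix()@np.column_stack([x,y,z])
    g=Ro.apply([gx,0,.026])+o
    return g+.019*M[:,2], R.from_matrix(M).as_quat(scalar_first=True)
def pour(lip,head,pitch,gx,beta,s):
    Ro=R.from_euler("z",head)*R.from_euler("y",pitch)
    return toolpose(Ro,lip-Ro.apply(LIP),gx,beta,s)
E
python3 - <<'E'
from h import *
d=np.deg2rad
lip0=JAR[:3]+[0,0,.03]
for s in (1,-1):
  for b in (0,20,30,40):
    p,q=toolpose(R.from_euler("z",SC[3]),SC[:3],-.062,d(b),s); j=inverse_kinematics(p,q)
    print(s,b,"grasp",None if j is None else np.array(j))
    for h in (0,-20,-40,-60):
      out=[]
      for pt in (0,40,60,65):
        h_=d(h); lip=lip0-np.array([np.cos(h_),np.sin(h_),0])*.015
        j2=inverse_kinematics(*pour(lip,h_,d(pt),-.062,d(b),s)); out.append(None if j2 is None else np.round(j2,1).tolist())
      if j is not None: print("   ",h,out)
E
```

```text
1 0 grasp [ 0.3107  0.6179  1.9522 -0.      0.5716  0.7229]
    0 [[-0.4, 0.3, 2.1, -0.0, 0.7, -2.0], [-0.3, 0.6, 1.7, -0.2, 1.6, -1.8], [-0.3, 0.7, 1.5, -0.2, 2.0, -1.8], [-0.3, 0.8, 1.4, -0.3, 2.1, -1.8]]
    -20 [[-0.3, 0.3, 2.1, -0.0, 0.7, -1.6], [-0.3, 0.6, 1.7, 0.0, 1.6, -1.6], [-0.3, 0.7, 1.4, 0.0, 2.0, -1.6], [-0.3, 0.8, 1.4, 0.0, 2.1, -1.6]]
    -40 [[-0.2, 0.3, 2.1, -0.0, 0.7, -1.1], [-0.4, 0.6, 1.7, 0.2, 1.6, -1.3], [-0.4, 0.7, 1.5, 0.3, 2.0, -1.3], [-0.4, 0.8, 1.4, 0.3, 2.1, -1.3]]
    -60 [[-0.1, 0.4, 2.1, -0.0, 0.7, -0.7], [-0.4, 0.5, 1.7, 0.4, 1.5, -1.1], [-0.5, 0.7, 1.5, 0.5, 1.9, -1.1], [-0.5, 0.7, 1.5, 0.5, 1.9, -1.1]]
1 20 grasp [ 0.4364  0.7109  1.7897 -0.2864  0.9277  1.0541]
    0 [None, [-0.3, 0.4, 1.8, -0.1, 1.3, -1.9], [-0.3, 0.6, 1.6, -0.2, 1.7, -1.8], [-0.3, 0.6, 1.5, -0.2, 1.8, -1.8]]
    -20 [[-0.3, 0.2, 2.4, -0.0, 0.2, -1.5], [-0.3, 0.4, 1.8, 0.0, 1.3, -1.6], [-0.3, 0.6, 1.6, 0.0, 1.7, -1.6], [-0.3, 0.6, 1.5, 0.0, 1.8, -1.6]]
    -40 [[-0.1, 0.3, 2.3, -0.6, 0.3, -0.4], [-0.3, 0.4, 1.8, 0.1, 1.3, -1.3], [-0.4, 0.6, 1.6, 0.2, 1.7, -1.3], [-0.4, 0.6, 1.5, 0
[... 3040 characters left out ...]
, [-0.4, 0.5, 1.7, 0.3, 1.4, 2.1], [-0.4, 0.5, 1.6, 0.3, 1.5, 2.1]]
-1 40 grasp [ 0.5235  0.8544  1.6186 -0.4085  1.2866 -1.9639]
    0 [[-0.8, 0.4, 2.5, 2.0, 0.5, -1.1], [-0.4, 0.2, 2.0, -0.0, 0.9, 1.2], [-0.3, 0.4, 1.7, -0.1, 1.3, 1.3], [-0.3, 0.4, 1.7, -0.1, 1.4, 1.3]]
    -20 [[-0.3, 0.3, 2.6, 3.2, 0.5, -1.6], [-0.3, 0.2, 2.0, -0.0, 0.9, 1.6], [-0.3, 0.4, 1.7, 0.0, 1.4, 1.6], [-0.3, 0.4, 1.7, 0.0, 1.5, 1.6]]
    -40 [[0.1, 0.4, 2.5, 4.3, 0.5, -2.0], [-0.3, 0.2, 2.0, -0.0, 0.9, 2.0], [-0.4, 0.4, 1.7, 0.1, 1.3, 1.9], [-0.4, 0.4, 1.7, 0.1, 1.4, 1.9]]
    -60 [[0.3, 0.4, 2.2, -1.3, 0.7, -2.3], [-0.2, 0.3, 2.0, -0.0, 0.9, 2.4], [-0.4, 0.4, 1.8, 0.2, 1.3, 2.2], [-0.4, 0.4, 1.7, 0.3, 1.4, 2.1]]
```

I'll use tool tilt β = 25°, s = +1 and pour heading −35°. First I'll move to the pre-grasp pose and look with the wrist camera.

```bash
cat >> h.py <<'E'
B,S,GX,HD=np.deg2rad(25),1,-.062,np.deg2rad(-35)
def back(pq,d): # pose retreated d along the tool axis
    p,q=pq; return p-d*R.from_quat(q,scalar_first=True).apply([0,0,1]),q
def mL(pq,v=.15,**k): return movel(np.array(pq[0]),frame=np.array(pq[1]),v=v,**k)
E
python3 - <<'E'
from h import *
g=toolpose(R.from_euler("z",SC[3]),SC[:3],GX,B,S)
t=get_time(); move_pose(*back(g,.1)); print(get_time()-t)
P,Q=get_tcp_pos(),get_ee_rot(); im=read_camera("wrist")[:,:,::-1].copy(); np.save("w1.npy",np.r_[P,Q])
cv2.imwrite("pics/w1.png",im)
pts=scoop(SC,[[-.0345,.0345,.034],[-.0345,-.0345,.034],[.063,.027,.025],[.063,-.027,.025],[-.11,.007,.034],[-.11,-.007,.034]])
u=proj("wrist",pts,wristT(P,Q)); print(u, P,Q,get_time())
print(proj("wrist",back(g,0)[0],wristT(P,Q)))
big=cv2.resize(im,None,fx=1.25,fy=1.25,interpolation=cv2.INTER_CUBIC)
for x,y in u*1.25: cv2.drawMarker(big,(int(round(x)),int(round(y))),(0,0,255),0,8,1)
cv2.imwrite("pics/w1b.png",big)
E
```

```text
1.6667
[[354.6582 233.3948]
 [281.4975 233.4443]
 [340.7837 282.3494]
 [295.5726 282.3918]
 [327.099  167.5501]
 [308.8486 167.5561]] [0.5084 0.2035 0.1047] [ 0.1184  0.8167  0.535  -0.1806] 1.8667
[[318.0765 200.2158]]
```

View pics/w1b.png

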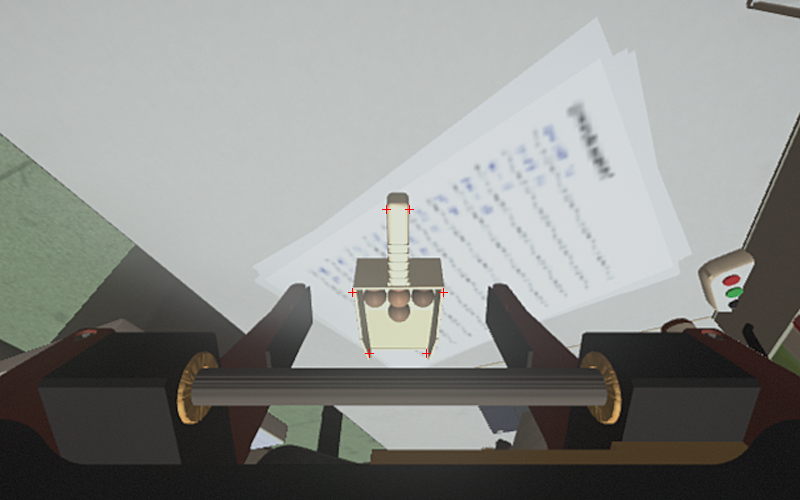

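The projected model matches the wrist view to within 1–2 mm: the scoop's rear corners are at (356,289) and (442,289), and the handle end is at (398,204). I'll shift the pose by that small residual, then grasp and lift.

```bash
cat >> h.py <<'E'
SC[:2]+=R.from_euler("z",SC[3]).apply([-.0015,.0008,0])[:2]
E
python3 - <<'E'
from h import *
g=toolpose(R.from_euler("z",SC[3]),SC[:3],GX,B,S)
mL(g,v=.08); print(get_tcp_pos()-g[0]); f0=np.array(get_ft_force())
command_gripper(0.0); print("w",get_grip_width(),"F",get_finger_force(),get_ft_force()-f0,get_time())
mL((g[0]+[0,0,.03],g[1]),v=.08); wait(.2)
print("lift",get_grip_width(),get_finger_force(),get_ft_force()-f0,get_time())
mL((g[0]+[0,0,.14],g[1]),v=.12)
P,Q=get_tcp_pos(),get_ee_rot(); a=read_camera("wrist")[:,:,::-1]; b=read_camera("scene")[:,:,::-1]
sc=cv2.resize(b[130:330,200:420],(440,400)); cv2.imwrite("pics/lift.png",np.hstack([a[130:330,200:440].repeat(2,0).repeat(2,1)[:, :360],sc]))
print(get_time())
E
```

```text
[0.0005 0.0004 0.0004]
w 0.15729395289336748 F 29.986734688282013 [-1.2085 -0.8592 -0.9824] 4.3833
lift 0.15487053677411436 29.985786974430084 [-1.7164 -1.9625 -1.6102] 5.1083
6.275
```

View pics/lift.png

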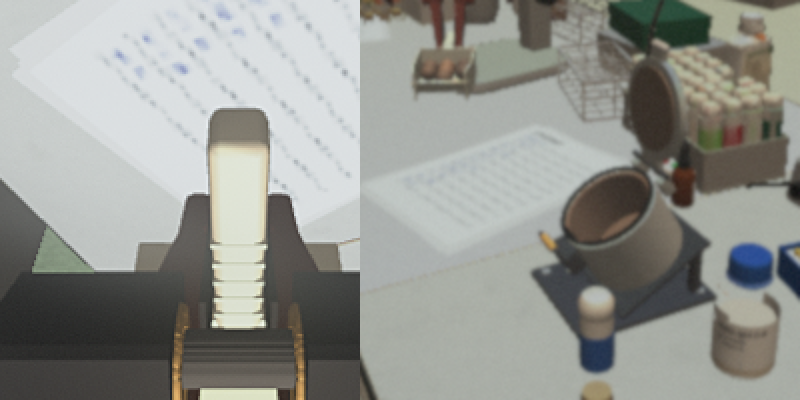

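The scoop is held level and full, with its handle centred between the fingers. Next I'll carry it over to a point in front of the mouth.

```bash
python3 - <<'E'
from h import *
d=np.deg2rad
P,Q=np.array(get_tcp_pos()),np.array(get_ee_rot())
# predicted lip corners in scene if rigidly held
o=SC[:3]+[0,0,.14]; print("pred lip", proj("scene",R.from_euler("z",SC[3]).apply([[.063,.027,.025],[.063,-.027,.025]])+o))
h=np.array([np.cos(HD),np.sin(HD),0]); lip=JAR[:3]-.012*h
w1=pour(lip-.07*h+[0,0,.09],d(-65),d(10),GX,B,S)
w2=pour(lip-.03*h+[0,0,.08],HD,d(18),GX,B,S)
w3=pour(lip+[0,0,.045],HD,d(22),GX,B,S)
try:
    mL(w1,v=.13); print(1,get_time()); mL(w2,v=.08); print(2,get_time()); mL(w3,v=.08)
except MotionError as e: print("ERR",e)
print(get_time(),get_joint_pos(),get_tcp_pos(),w3[0],get_ft_force())
lp=pour(lip+[0,0,.045],HD,d(22),GX,B,S)
Ro=R.from_euler("z",HD)*R.from_euler("y",d(22)); oo=lip+[0,0,.045]-Ro.apply(LIP)
c=Ro.apply([[.063,.027,.025],[.063,-.027,.025],[-.0345,.0345,.034],[-.0345,-.0345,.034]])+oo
a=read_camera("top")[:,:,::-1];b=read_camera("scene")[:,:,::-1]
def ov(n,im,x0,y0,w,hh,s):
    im=cv2.resize(im[y0:y0+hh,x0:x0+w],None,fx=s,fy=s,interpolation=cv2.INTER_CUBIC)
    for u in proj(n,c): cv2.drawMarker(im,tuple(int(v) for v in (u-[x0,y0])*s),(0,0,255),0,8,1)
    return im
cv2.imwrite("pics/pre.png",np.hstack([ov("top",a,320,160,100,100,4),ov("scene",b,270,130,100,100,4)]))
E
```

```text
pred lip [[251.1074 169.7594]
 [226.7349 170.5692]]
1 8.0083
2 8.9917
9.6583 [-0.2495  0.2067  2.0954 -0.0261  0.7915 -1.1915] [ 0.4276 -0.1026  0.1728] [ 0.428  -0.1028  0.173 ] [-0.3942  0.0048 -2.0094]
```

View pics/pre.png

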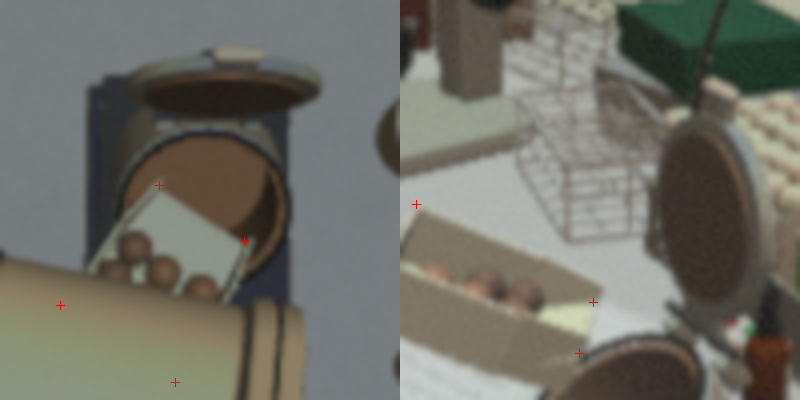

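The scoop is still rigid and full, and its lip is inside the mouth outline, with corners at (160,185) and (250,240) in the top crop. I'll lower it and tip slowly about the lip.

```bash
python3 - <<'E'
from h import *
d=np.deg2rad
h=np.array([np.cos(HD),np.sin(HD),0]); lip=JAR[:3]-.005*h+[0,0,.025]
f0=np.array(get_ft_force())
for a,v in ((30,.05),(38,.05),(43,.04),(48,.04),(53,.05),(58,.06)):
    mL(pour(lip,HD,d(a),GX,B,S),v=v)
    print(a,round(get_time(),2),get_ft_force()-f0)
wait(.6); print(get_ft_force()-f0,get_grip_width())
def ov(n,x0,y0,w,hh,s):
    im=read_camera(n)[:,:,::-1]; return cv2.resize(im[y0:y0+hh,x0:x0+w],None,fx=s,fy=s,interpolation=cv2.INTER_CUBIC)
cv2.imwrite("pics/poured.png",np.hstack([ov("top",320,160,100,100,4),ov("scene",270,150,100,100,4)]))
E
```

```text
30 10.17 [-0.3391 -0.0899  0.0982]
38 10.65 [-0.0026 -0.2712 -1.1333]
43 11.06 [-0.9013 -0.1567 -1.0965]
48 11.47 [ 0.2892  0.1543 -0.0823]
53 11.82 [ 0.4288 -0.7496 -0.1599]
58 12.15 [ 0.0667  0.0049 -0.6933]
[ 0.3794 -0.7496 -0.0084] 0.1586743496360304
```

View pics/poured.png

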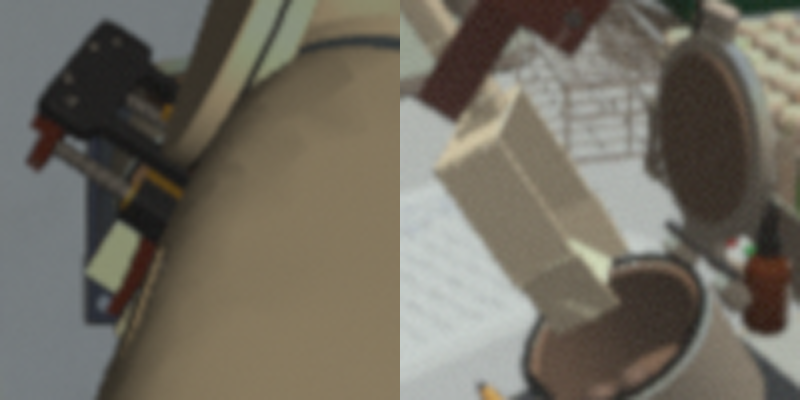

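The scoop is tipped with its lip in the mouth, and it hasn't touched the rim. I'll tip it a little further, lift away level, and check the scoop and jar.

```bash
python3 - <<'E'
from h import *
d=np.deg2rad
h=np.array([np.cos(HD),np.sin(HD),0]); lip=JAR[:3]-.005*h+[0,0,.025]
mL(pour(lip+[0,0,.004],HD,d(65),GX,B,S),v=.05); wait(.4)
mL(pour(lip-.02*h+[0,0,.06],HD,d(40),GX,B,S),v=.1)
lp=JAR[:3]-.012*h
mL(pour(lp-.03*h+[0,0,.08],HD,d(18),GX,B,S),v=.1)
mL(pour(lp-.07*h+[0,0,.09],d(-65),d(10),GX,B,S),v=.1)
wait(.3)
f=np.mean([get_ft_force() for _ in range(5)],0); print(f,get_time())
a=read_camera("top")[:,:,::-1]; b=read_camera("scene")[:,:,::-1]
cv2.imwrite("pics/after.png",np.hstack([cv2.resize(a[150:290,290:410],(480,560),interpolation=2),cv2.resize(b[150:290,260:340],(320,560),interpolation=2)]))
E
```

```text
[ 0.9412 -0.2522 -1.7151] 16.4917
```

View pics/after.png

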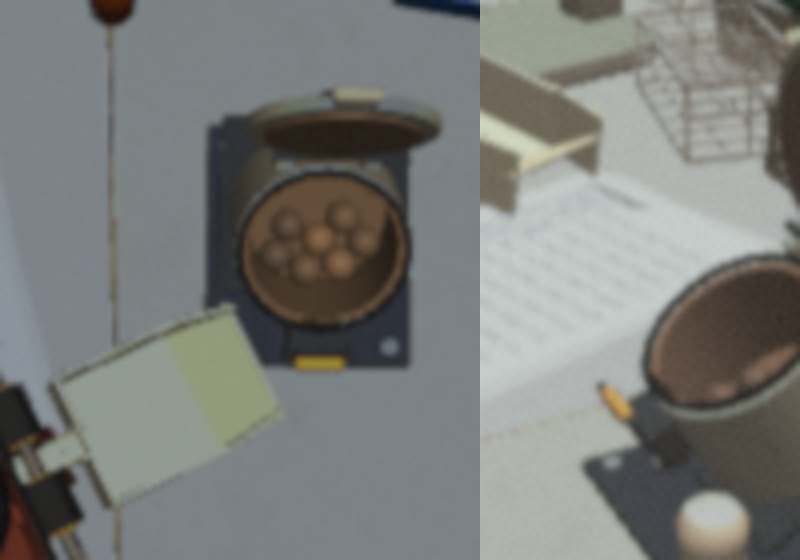

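All seven balls are in the jar, clustered around (320,240) in the crop, and the scoop is empty. I'll set it back on the pad at its original place and check that the lid path is reachable.

```bash
cat >> h.py <<'E'
def lidtool(phi,tau,gap=0.,r=.088,hp=.010):
    """tool pose with the shut fingers touching the lid pad at opening phi, tool leaned forward by tau, gap along the lid normal"""
    Y=R.from_euler("z",JAR[3])
    x=np.array([-np.cos(tau),0,-np.sin(tau)]); z=np.array([np.sin(tau),0,-np.cos(tau)]); y=np.array([0,1.,0])
    M=Y.as_matrix()@np.column_stack([x,y,z])
    n=(jarR(JAR[3])*R.from_euler("y",phi)).apply([0,0,1])
    p=jar(JAR,lidP(phi,r,hp))[0]+n*(gap+.010*abs(n@M[:,0]))
    return p,R.from_matrix(M).as_quat(scalar_first=True)
E
python3 - <<'E'
from h import *
d=np.deg2rad
g=toolpose(R.from_euler("z",SC[3]),SC[:3],GX,B,S)
mL((g[0]+[0,0,.10],g[1]),v=.14); mL((g[0]+[0,0,.012],g[1]),v=.12)
hit=mL((g[0]+[0,0,-.004],g[1]),v=.02,until_force=3); print(hit,get_tcp_pos()-g[0],get_time())
command_gripper(.6); wait(.1)
mL(back(g,.1),v=.15); print(get_time())
# lid angle: bar on the free edge, from top and scene
def fr(p): return np.concatenate([proj("top",p)[0]-[379.3,173.8],proj("scene",p)[0]-[350,153.7]])
s=least_squares(fr,[.6,-.17,.24]); print("bar",s.x,s.fun, s.x-jar(JAR,[.058,0,.074])[0])
v=jarR(JAR[3]).inv().apply(s.x-jar(JAR,[.058,0,.074])[0]); print("phi",np.arctan2(v[2],-v[0]),np.linalg.norm(v))
for ph in (2.1,1.5,1,.5,.1,0):
    for tau in (0,15,30):
        p,q=lidtool(ph,d(tau)); j=inverse_kinematics(p,q); print(ph,tau,p,None if j is None else np.round(j,2))
print(get_joint_pos())
b=read_camera("top")[:,:,::-1]; c=read_camera("wrist")[:,:,::-1]; cv2.imwrite("pics/placed.png",np.hstack([cv2.resize(b[180:300,190:310],(400,400)),c[:, 120:520]]))
E
```

```text
True [-0.      0.     -0.0002] 19.7833
21.4667
bar [ 0.5853 -0.1769  0.25  ] [ 0.4147 -0.8231 -0.8525  0.2136] [0.0055 0.0001 0.1183]
phi 2.1408153408325448 0.1184638471543707
2.1 0 [ 0.6003 -0.1778  0.2196] [-0.31  0.43  1.63 -0.    1.08 -1.84]
2.1 15 [ 0.5999 -0.1778  0.2196] [-0.35  0.33  1.81  0.12  0.75 -1.96]
2.1 30 [ 0.5989 -0.1778  0.2196] [-0.4   0.27  1.99  0.44  0.43 -2.29]
1.5 0 [ 0.5457 -0.1759  0.2148] [-0.33  0.36  1.75 -0.    1.03 -1.87]
1.5 15 [ 0.5467 -0.1759  0.2155] [-0.38  0.26  1.92  0.13  0.72 -2.01]
1.5 30 [ 0.5471 -0.1759  0.2158] [-0.44  0.21  2.09  0.52  0.41 -2.41]
1 0 [ 0.5083 -0.1746  0.185 ] [-0.35  0.35  1.85 -0.    0.94 -1.89]
1 15 [ 0.5093 -0.1746  0.1869] [-0.41  0.25  2.02  0.16  0.63 -2.06]
1 30 [ 0.5101 -0.1746  0.1884] None
0.5 0 [ 0.4916 -0.174   0.1398] [-0.36  0.39  1.92 -0.    0.83 -1.9 ]
0.5 15 [ 0.4916 -0.174   0.1419] [-0.42  0.31  2.08  0.2   0.52 -2.12]
0.5 30 [ 0.4915 -0.174   0.1444] None
0.1 0 [ 0.4938 -0.1741  0.1084] [-0.36  0.45  1.93 -0.    0.77 -1.9 ]
0.1 15 [ 0.4949 -0.1741  0.1061] [-0.42  0.38  2.09  0.23  0.43 -2.15]
0.1 30 [ 0.4951 -0.1741  0.1055] None
0 0 [ 0.4961 -0.1742  0.1007] [-0.36  0.46  1.93 -0.    0.75 -1.9 ]
0 15 [ 0.4973 -0.1742  0.0986] [-0.42  0.4   2.09  0.24  0.42 -2.16]
0 30 [ 0.4986 -0.1742  0.0963] None
[ 0.5039  0.6405  1.6553 -0.2781  1.2144  1.0623]
```

View pics/placed.png

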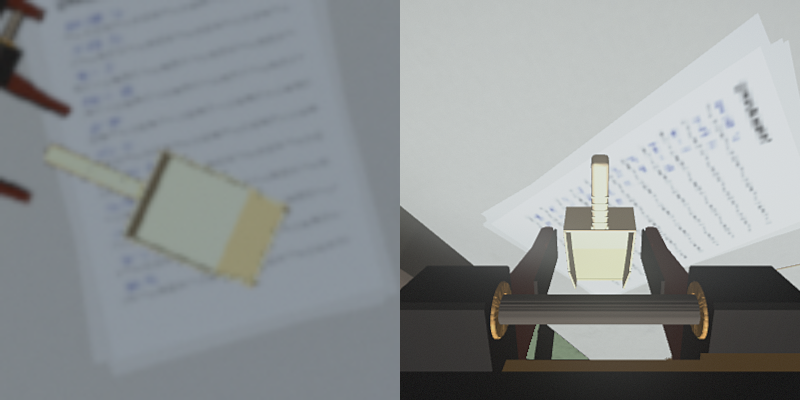

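The scoop stands upright and empty on the pad. The lid measures φ ≈ 2.14 with a bar radius of 118.5 mm against 118 mm expected. Before moving in behind the lid, I'll check how far the hanging cable is from the gripper's path.

```bash
python3 - <<'E'
from h import *
def ray(n,u):
    c=I[n];K=np.array(c["intrinsics"]);T=np.array(c["T"]);d=T[:3,:3]@((np.linalg.inv(K)@[*u,1])*[1,-1,-1]);return T[:3,3],d/np.linalg.norm(d)
tops=[(253,0),(254,30),(256,60),(258,85),(265,110),(277,130),(290,138),(302,137),(320,130),(328,100),(335,65)]
for u in [(405,22),(385,65),(365,100),(351,130),(344,152)]:
    o1,d1=ray("scene",u); best=[]
    for i in range(len(tops)-1):
        for t in np.linspace(0,1,8):
            w=np.array(tops[i])*(1-t)+np.array(tops[i+1])*t; o2,d2=ray("top",w)
            k=np.linalg.lstsq(np.column_stack([d1,-d2]),o2-o1,rcond=None)[0]; a,b=o1+k[0]*d1,o2+k[1]*d2
            best.append((np.linalg.norm(a-b),*w.round(),*((a+b)/2).round(3)))
    best.sort(); print(u,[np.array(x) for x in best[:4]])
for P in ([.67,-.09,.32],[.67,-.09,.5],[.63,-.18,.32]): print(P,proj("top",P),proj("scene",P))
E
```

```text
(405, 22) [array([  0.0491, 253.    ,   0.    ,   0.829 ,   0.019 ,   0.465 ]), array([  0.0509, 335.    ,  65.    ,   0.723 ,  -0.104 ,   0.462 ]), array([  0.054, 253.   ,   4.   ,   0.825,   0.018,   0.464]), array([  0.0575, 334.    ,  70.    ,   0.719 ,  -0.105 ,   0.46  ])]
(385, 65) [array([  0.0025, 334.    ,  70.    ,   0.725 ,  -0.088 ,   0.393 ]), array([  0.0025, 254.    ,  17.    ,   0.831 ,   0.046 ,   0.379 ]), array([  0.0033, 254.    ,  21.    ,   0.826 ,   0.045 ,   0.379 ]), array([  0.005, 333.   ,  75.   ,   0.721,  -0.089,   0.392])]
(365, 100) [array([  0.0001, 326.    , 109.    ,   0.688 ,  -0.075 ,   0.324 ]), array([  0.0024, 257.    ,  67.    ,   0.781 ,   0.053 ,   0.298 ]), array([  0.0031, 257.    ,  71.    ,   0.776 ,   0.052 ,   0.298 ]), array([  0.0074, 327.    , 104.    ,   0.692 ,  -0.075 ,   0.325 ])]
(351, 130) [array([  0.0013, 263.    , 103.    ,   0.739 ,   0.051 ,   0.228 ]), array([  0.0017, 317.    , 131.    ,   0.667 ,  -0.059 ,   0.26  ]), array([  0.0022, 315.    , 132.    ,   0.668 ,  -0.055 ,   0.258 ]), array([  0.0041, 264.    , 106.    ,   0.734 ,   0.048 ,   0.228 ])]
(344, 152) [array([  0.0009, 299.    , 137.    ,   0.675 ,  -0.019 ,   0.198 ]), array([  0.0009, 297.    , 137.    ,   0.676 ,  -0.016 ,   0.197 ]), array([  0.0016, 275.    , 127.    ,   0.706 ,   0.031 ,   0.18  ]), array([  0.0022, 274.    , 124.    ,   0.711 ,   0.035 ,   0.179 ])]
[0.67, -0.09, 0.32] [[334.2325 118.6685]] [[361.9007 103.6985]]
[0.67, -0.09, 0.5] [[337.3088  72.317 ]] [[365.8499   4.9369]]
[0.63, -0.18, 0.32] [[385.5255 139.3668]] [[372.0791 113.2921]]
```

One reading of the cable puts it near (.69,−.075,.32). To keep clear of that, I'll tilt the tool 15° back towards the robot and push 20 mm off-centre on the −y side.

```bash
python3 - <<'E'
from h import *
d=np.deg2rad; T=d(15); y=lambda k: R.from_euler("z",JAR[3]).apply([0,k,0])
P,Q=np.array(get_tcp_pos()),np.array(get_ee_rot())
mL((np.r_[P[:2],.32],Q),v=.2); command_gripper(0.0)
p,q=lidtool(2.14,T,gap=.03); p=p+y(-.02)
move_pose(p+[0,0,.10],q); print("above",get_time(),get_tcp_pos())
mL((p,q),v=.12); f0=np.array(get_ft_force()); print(get_time())
for ph in (2.14,1.9,1.65,1.4,1.15,.9,.7,.5,.35,.25):
    a,q=lidtool(ph,T,gap=.006 if ph>1.8 else 0.); a=a+y(-.02*min(1,max(0,(ph-.9)/.9)))
    s=mL((a,q),v=.1,until_force=15)
    print(ph,s,round(get_time(),2),get_ft_force()-f0)
    if s: break
cv2.imwrite("pics/lid1.png",np.hstack([cv2.resize(read_camera(n)[y0:y0+120,x0:x0+120,::-1],(400,400)) for n,x0,y0 in (("top",310,140),("scene",270,160))]))
E
```

```text
above 26.1583 [ 0.6326 -0.1986  0.3173]
27.1417
2.14 False 27.53 [-0.0393 -0.4039 -0.6188]
1.9 False 27.9 [ 0.3827 -0.5724 -0.0491]
1.65 False 28.34 [ 0.2775 -0.1328  0.4721]
1.4 False 28.73 [0.6791 0.5768 0.5971]
1.15 False 29.12 [-0.0485 -0.4371 -0.1838]
0.9 False 29.52 [-0.0273 -1.1349  0.3017]
0.7 False 29.87 [-0.2108 -0.8642 -0.3804]
0.5 False 30.22 [-0.2742 -1.221  -0.3218]
0.35 False 30.52 [-0.2254 -0.1476  0.6853]
0.25 False 30.77 [-0.2119 -0.7124  0.0517]
```

View pics/lid1.png

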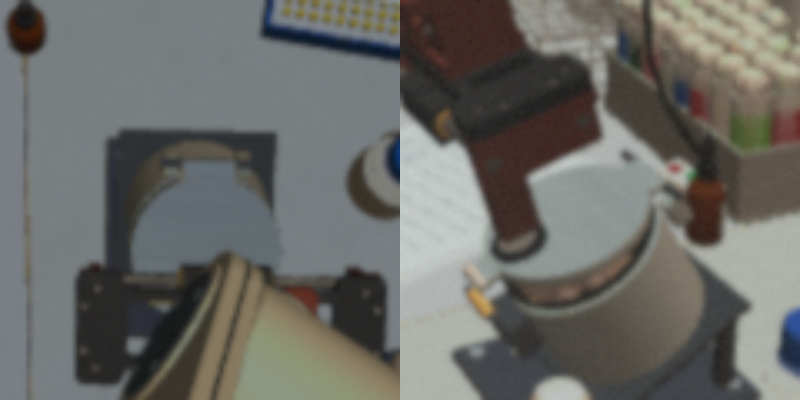

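The lid has swung over and the fingertip sits on its black pad, with the lid nearly shut. Next comes the slow press.

```bash
python3 - <<'E'
from h import *
T=np.deg2rad(15); n=(jarR(JAR[3])).apply([0,0,1]); f0=np.mean([get_ft_force() for _ in range(5)],0)
s=mL(lidtool(.13,T),v=.04,until_force=12); print(s,get_time(),(get_ft_force()-f0)@n)
p0=lidtool(0,T)[0]
s=mL(lidtool(-.09,T),v=.012,until_force=15)
P=np.array(get_tcp_pos()); print(s,get_time(),"F",(get_ft_force()-f0)@n,get_ft_force()-f0,"height over expected shut pad",(P-p0)@n)
wait(.2); print((get_ft_force()-f0)@n)
q=get_ee_rot(); movel(P+n*.04,v=.08); movel(P+n*.04+np.array([-.06,0,.18]),v=.2); print(get_time())
im=[cv2.resize(read_camera(c)[y0:y0+100,x0:x0+100,::-1],(400,400),interpolation=2) for c,x0,y0 in (("top",320,160),("scene",270,180))]
cv2.imwrite("pics/shut.png",np.hstack(im))
E
```

```text
False 31.25 -0.016321877095875834
True 31.85 F 7.364544144702427 [-3.1604  0.3003  6.6743] height over expected shut pad 0.00653612490209126
5.168158902040607
33.8
```

View pics/shut.png

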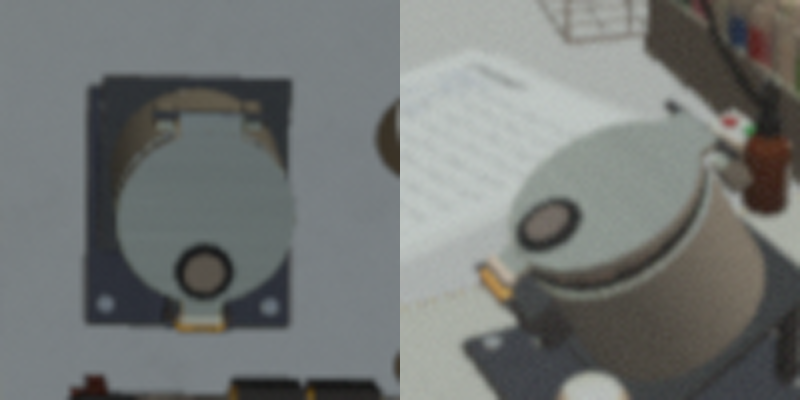

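The press stopped at the catch: the pad is 6.5 mm above shut (about 0.075 rad), and a gap still shows under the lid's front edge. I'll press again, more slowly and with a slightly higher limit.

```bash
python3 - <<'E'
from h import *
T=np.deg2rad(15); n=(jarR(JAR[3])).apply([0,0,1]); p0,q=lidtool(0,T)
mL((p0+n*.03,q),v=.15); mL((p0+n*.009,q),v=.04); wait(.2); f0=np.mean([get_ft_force() for _ in range(5)],0)
for k in range(14):
    h=.0085-.001*k
    s=mL((p0+n*(h-.001),q),v=.006,until_force=12 if k==0 else 17)
    P=np.array(get_tcp_pos()); F=(get_ft_force()-f0)@n; print(k,s,round(get_time(),2),"F %.1f h %.4f"%(F,(P-p0)@n))
    if F>16 or (h<.001 and F>13) : break
movel(P+n*.04,v=.08); movel(P+n*.04+np.array([-.06,0,.18]),v=.2); print(get_time())
im=[cv2.resize(read_camera(c)[y0:y0+100,x0:x0+100,::-1],(400,400),interpolation=2) for c,x0,y0 in (("top",320,160),("scene",270,180))]
cv2.imwrite("pics/shut2.png",np.hstack(im))
E
```

```text
0 False 36.7 F 0.0 h 0.0075
1 False 37.02 F 5.0 h 0.0067
2 False 37.33 F 13.0 h 0.0060
3 False 37.65 F 11.9 h 0.0050
4 False 37.97 F 8.7 h 0.0039
5 False 38.28 F 6.0 h 0.0026
6 False 38.6 F 7.7 h 0.0016
7 False 38.92 F 10.6 h 0.0008
8 False 39.23 F 15.5 h 0.0000
40.9917
```

The force curve shows the catch snapping: a 13 N peak, a drop to 6 N, then the seal rising to 15.5 N at the shut height. I've already viewed more pictures than the limit of 10, so I'll confirm that the lid stayed shut after release in code instead.

```bash
python3 - <<'E'
from h import *
a=cv2.imread("pics/shut.png",0)[:,400:]; b=cv2.imread("pics/shut2.png",0)[:,400:]
def match(t,x0,y0):
    r=cv2.matchTemplate(b,t,cv2.TM_CCOEFF_NORMED); _,m,_,l=cv2.minMaxLoc(r); return (np.array(l)-[x0,y0])/4,round(m,3)
print("pad shift px",match(a[190:260,110:190],110,190),"static foot",match(a[340:400,60:130],60,340))
e=[proj("scene",jar(JAR,lidP(p,.088,.01)))[0] for p in (.075,.04,0)]; print("expected 0.04, 0:",e[1]-e[0],e[2]-e[0])
print(get_time(),get_tcp_pos())
E
```

```text
pad shift px (array([1.5 , 2.75]), 0.984) static foot (array([0., 0.]), 0.999)
expected 0.04, 0: [0.5424 1.2224] [1.2181 2.5754]
41.0917 [ 0.4163 -0.1731  0.3115]
```

The pad moved by (1.5, 2.75) px, against (1.2, 2.6) px expected for fully shut, so the lid is holding at 0 with nothing touching it. I'll hand the job in.

```bash
python3 -c "
from station import *
print(job_done(), get_time())"
```

```text
the job is handed in; nothing more can be done
the job is handed in; nothing more can be done
```

The job is handed in at about 41 s: all seven balls are in the jar, the empty scoop stands upright on the pad, and the lid is snapped shut (second press, about 15.5 N at shut; the first stopped at the catch), though I viewed 12 pictures against the limit of 10.

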